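# Set the eccentric guide and prove it with the slip gauge

## Task

On the aluminium guide plate, turn the black handle of the eccentric clockwise until its white pointer points at the red mark. Then take the gauge with the red grip, stand it on the open near end of the plate in front of the gap, and slide it along the plate through the gap between eccentric and rail until it is at the far stop. Leave it standing there and the eccentric at the red mark; leave the blue gauge where it is.

Things in the scene. Friction and masses are not known exactly. Their poses are not given: they have to be found in the camera images.
- guide: Fixed aluminium plate. Origin on the worktop under the gap; x = sliding direction (away), y left. In mm: x -100..100, y -112..42, top z 8. Dark rail on its left: face y 18, x -20..90, top z 26. Stop face x 90: touching it, the red gauge's centre is at x 65. Open near end x -100..-40, centre line y 0. Red mark 50 mm from the eccentric's axis toward -x, blue mark 40 deg from it toward -y.
- handle_mid (a point): Centre of the eccentric's black bar handle, on its vertical axis (x 0, y -48.7, z 41 mm in the plate's frame). The bar is 52 mm long, 12 wide, from z 24 to 58, white pointer line at one end; nothing on the plate beside it is above z 30. Under it a steel disc, radius 28 mm, 10 mm off-centre, top z 23. Its axes are the eccentric's, not the bar's.
- adjuster (a joint): Eccentric's angle, rad, growing clockwise from above. Pointer direction in the plate's frame (anticlockwise from x) = -1.841 minus this. Starts 0 to 0.3: gap about 29 mm, too tight for the red gauge. At 1.30 it points at the red mark (-x, bar parallel to the rail); gap 36 mm, y -18 to 18. Blue mark: 0.60. Friction 0.1 N m, stays where left; range -0.05 to 1.95.
- red_gauge_mid (a point): Centre, 32 mm above its underside, of the loose red gauge (0.1 to 0.2 kg): steel foot with round ends, 50 mm long (own x), 30 wide (own y), 20 high; red upright grip 18 x 18 mm in its middle, 20 to 64 mm above the underside. Stands on the worktop left of the plate. Pinch the grip along own x, so that the fingers pass the eccentric; own x goes along the plate's x.
- blue_gauge_mid (a point): The same point of the other gauge, a bystander: alike but its grip is blue and its foot 24 mm wide.
Mind the look-alikes: they are no part of the job. What is shaped like the part that bears red_gauge_mid but orange or yellow is not meant.

How it is judged:
On the way, in this order (a step that is already met when the one before it is completed fails the run):
1. the eccentric is set to the red mark (value of joint adjuster between 1.1 and 1.5 rad), for 0.2 s.
2. the red gauge stands on the near end of the plate, before the gap (z of red_gauge_mid in the frame of guide between 0.034 and 0.048 m and angle between red_gauge_mid's own z axis and vertical below 0.15 rad and x of red_gauge_mid in the frame of guide between -0.11 and -0.035 m and y of red_gauge_mid in the frame of guide between -0.025 and 0.025 m), for 0.1 s.
3. the red gauge slides through the gap, down on the plate (z of red_gauge_mid in the frame of guide below 0.048 m and angle between red_gauge_mid's own z axis and vertical below 0.15 rad and x of red_gauge_mid in the frame of guide between -0.01 and 0.03 m and y of red_gauge_mid in the frame of guide between -0.015 and 0.015 m), for 0.05 s.
At the end, for the whole second after the job is handed in: The eccentric stands within 0.2 rad (11 degrees) of the red mark (joint 1.1 to 1.5); the red gauge stands upright (within 0.15 rad) on the plate beyond the gap, its centre within about 17 mm of where it touches the far stop (x 48 to 75 mm, y -30 to 20 mm in the plate's frame) (all of step 1 and z of red_gauge_mid in the frame of guide below 0.048 m and angle between red_gauge_mid's own z axis and vertical below 0.15 rad and x of red_gauge_mid in the frame of guide between 0.048 and 0.075 m and y of red_gauge_mid in the frame of guide between -0.03 and 0.02 m).
It fails at once if the blue gauge is moved more than 20 mm (distance of blue_gauge_mid from where it was at the start of the episode above 0.02 m).
It also fails if it takes over 56 s, if anything falls off the work surface, if the arm or the gripper's body presses on something with over 40 N, if the wrist force passes 120 N, or if a joint passes its speed limit or range.

## Robot

A 7-joint arm with a two-finger parallel gripper is mounted at the origin on a cart in front of the work surface, level with it; the furniture and walls round the work are solid. World frame = base frame: x ahead of the robot, y to its left, z up, the work surface at z = 0. Lengths are in m, angles in rad, forces in N, time in s.
With the tool pointing down it reaches from about 0.425 to 0.925 m from the base axis. Payload 6.8 kg.
Tool frame: the origin (TCP) lies at the very end of the fingers, on their centre line; the grasp point (between the pads) lies 19 mm behind it (r.tcp_to_grasp is the distance from the TCP to the grasp point, in m); z points along the fingers, y is the line along which they close (so a half turn about z gives the same grasp; the last joint's range is limited). The gripper opens to 85 mm and grips with 20 to 120 N. Pads are 22 mm wide; open, the fingers measure 114 mm over their backs; the gripper's body (76 mm by 85 mm) begins 54 mm behind the grasp point. The pads swing forward as they close: fully open they stand 13 mm farther back than shut.
Start: joints at [-1.229, 0.477, 0.022, 1.555, -0.011, 1.109, -0.083], TCP at [0.293, 0.608, 0.231] pointing down, gripper open.
Joint ranges: [-2.96, 2.96], [-0.34, 2.1], [-1.41, 1.46], [0.24, 2.44], [-1.37, 4.51], [0.17, 1.92], [-2.96, 2.96]. Speed limits (rad/s): [2.39, 2.39, 3.14, 3.14, 3.14, 3.14, 3.14].

## Interface

Orientations are given as a rotation vector (axis times angle).
In Python, from bench import r gives the robot as it stands.
- The arm moves only by the tool step_arm, never from a script. Its argument "moves" is a list of rows, each a list of 7 numbers: the shift along the tool's x, y, z in mm, then the turn, a rotation vector about the tool's x, y, z in rad, then the finger opening in mm, from 0 to 85.4. A call has 1 to 8 rows; each row is the pose to reach, as a shift and turn from the pose commanded when the call began, along the tool's axes at that moment; what a row does not reach only later rows make up. A row lasts 1/10 s, in which the tool goes at most 50 mm and 8.59 degrees, less where a joint would pass 70% of its speed; a pose out of reach is approached as far as the arm can. A call with a gripper value outside its range is refused whole. The fingers move at their own pace and stop on an object; "grip_force" is the grip in N (left out, the last holds). Time passes only in rows, so rows that repeat a pose let the fingers close. It gives the time, the measured TCP pose, the force, the opening and the grip force at its end, in the units of the state.
- r.get_obs(): the state, without advancing time (a new reading comes with each control period).
- r.grab_frame(name): name is "scene" or "top" or "wrist"; returns a dict with "image" (384x512x3 uint8, red, green, blue), "depth" (384x512 float32, m along the optical axis (not along the pixel's ray), 0 where there is no reading), "mtx" (3x3 intrinsics, pixels), "rvec" (rotation vector, rad) and "tvec" (3), from world to camera coordinates, as OpenCV has them. Camera axes: x right, y down, z forward; pixel columns grow to the right and rows downward; lengths in m; the calibration is good to about 2 mm. The wrist camera is an equidistant fisheye: a pixel r from the principal point sees the ray r / f radians off the axis. A picture is of the moment at which its call begins.
- r.hand_in(): hands the job in; it is judged then, once.
The state is a dict: "clock": time; "joints": joint angles; "qvel": joint speeds; "tau": joint torques, N m; "tcp_pos": TCP position; "orientation": TCP orientation; "contact_force": force on the tool from outside, world axes, zero at the start; "moment": the same for the moment, N m; "grip_width": finger opening in m; "gripper_force": force on a finger pad.
Only numpy, scipy, OpenCV 4.12 (cv2) and the standard library are available. Lean on these libraries where they do the work, as an engineer would, in place of code of your own. Each camera call takes 0.05 s, during which the arm holds its last target. There are 200 camera calls.

## Working session

There is one attempt and no reset: what is moved stays moved. The work goes in short steps, Python scripts to look and compute and a tool call to move; the robot and the scene stay as the last step left them, time stands still between calls to the robot, and variables do not carry over. Pictures are saved under pics/ and viewed, at most 10 in all, crops included, and the job is handed in when it is done.

Besides the shell and the picture viewer there is one more tool, called after "Request:" as name([rows], argument=value, ...), one row to a line, values as JSON. step_arm: Moves the arm, as the interface text tells. Its arguments: {"type":"object","properties":{"moves":{"type":"array","items":{"type":"array","items":{"type":"number"}}},"grip_force":{"type":"number"}},"required":["moves"]}

```bash
mkdir -p pics; python3 - <<'E'
from bench import r
import cv2,numpy as np
o=r.get_obs();print({k:np.round(o[k],3) for k in('clock','tcp_pos','orientation','grip_width')})
fs=[]
for n in('top','scene'):
    f=r.grab_frame(n);fs.append(f['image']);np.savez(f'{n}0.npz',**f)
    cv2.imwrite(f'pics/{n}0.png',f['image'][:,:,::-1])
E
```

```text
{'clock': np.float64(0.0), 'tcp_pos': array([0.293, 0.607, 0.23 ]), 'orientation': array([-7.000e-01, -3.062e+00,  3.000e-03]), 'grip_width': np.float64(0.085)}
```

View pics/top0.png

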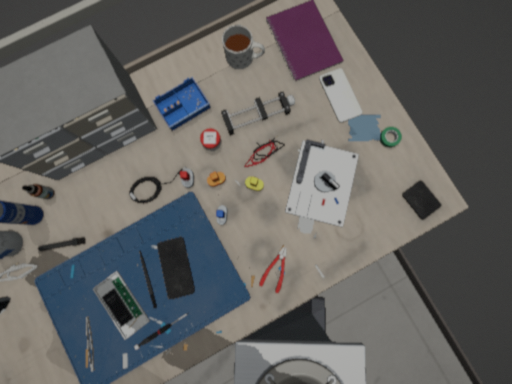

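View pics/scene0.png

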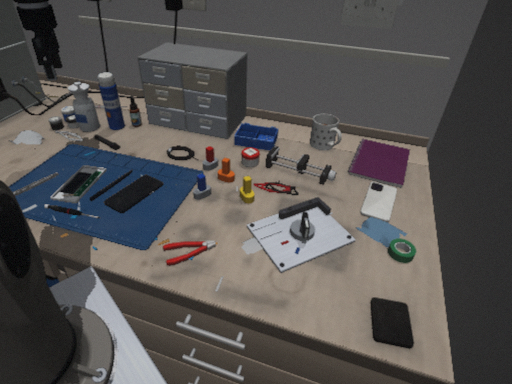

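The top view shows the plate around (323,180), with the handle at about (328,181). The gauges are red (186,176), orange (216,178), yellow (254,184) and blue (222,214). Next I'll take coordinates and zoom in.

```bash
cat > h.py <<'E'
import cv2,numpy as np
def R_t(f): return cv2.Rodrigues(np.array(f['rvec'],float))[0],np.array(f['tvec'],float).ravel()
def ray(f,uv,z):
    "pinhole pixels -> world points on plane z"
    R,t=R_t(f);uv=np.atleast_2d(np.array(uv,float))
    d=np.c_[(uv-[f['mtx'][0,2],f['mtx'][1,2]])/[f['mtx'][0,0],f['mtx'][1,1]],np.ones(len(uv))]@R
    c=-R.T@t
    return c+d*((z-c[2])/d[:,2])[:,None]
def proj(f,P):
    return cv2.projectPoints(np.array(P,float).reshape(-1,3),np.array(f['rvec'],float),np.array(f['tvec'],float),f['mtx'],None)[0][:,0]
def wray(f,uv,z):
    "fisheye (equidistant) pixels -> plane z"
    R,t=R_t(f);K=f['mtx'];p=(np.atleast_2d(np.array(uv,float))-[K[0,2],K[1,2]])/[K[0,0],K[1,1]]
    a=np.linalg.norm(p,axis=1)+1e-12
    d=np.c_[p*(np.sin(a)/a)[:,None],np.cos(a)]@R;c=-R.T@t
    return c+d*((z-c[2])/d[:,2])[:,None]
def hue(img,lo,hi,s=110,v=50):
    h=cv2.cvtColor(img,cv2.COLOR_RGB2HSV).astype(int)
    m=(h[...,0]>=lo)&(h[...,0]<=hi) if lo<hi else (h[...,0]>=lo)|(h[...,0]<=hi)
    return (m&(h[...,1]>s)&(h[...,2]>v)).astype(np.uint8)
def blobs(m,amin=8):
    n,l,s,c=cv2.connectedComponentsWithStats(m)
    return [(np.round(c[i],1),s[i,4]) for i in range(1,n) if s[i,4]>=amin]
E
python3 - <<'E'
from h import *
f=dict(np.load('top0.npz'));im=f['image']
print('cam',(-R_t(f)[0].T@R_t(f)[1]).round(3), f['mtx'][0,0])
for n,uv,z in(('red',(184,175),.064),('blue',(221,212),.064),('yel',(254,184),.05),('or',(216,178),.05),('hand',(328,181),.066)): print(n,ray(f,uv,z).round(3))
# plate: bright low-sat
hs=cv2.cvtColor(im,cv2.COLOR_RGB2HSV)
m=((hs[...,1]<40)&(hs[...,2]>150)).astype(np.uint8);m[:, :270]=0;m[:,375:]=0;m[:135]=0;m[235:]=0
c=max(cv2.findContours(m,cv2.RETR_EXTERNAL,cv2.CHAIN_APPROX_NONE)[0],key=cv2.contourArea)
b=cv2.boxPoints(cv2.minAreaRect(c));print(b,ray(f,b,.008).round(3),[np.linalg.norm(x) for x in np.diff(ray(f,b,.008),axis=0)])
a=cv2.resize(im[130:235,165:375],None,fx=3.8,fy=3.8,interpolation=cv2.INTER_CUBIC);cv2.imwrite('pics/c0.png',a[:,:,::-1])
E
```

```text
cam [0.386 0.099 0.907] 347.18349777409173
red [[0.553 0.297 0.064]]
blue [[0.463 0.201 0.064]]
yel [[0.536 0.123 0.05 ]]
or [[0.549 0.219 0.05 ]]
hand [[ 0.544 -0.059  0.066]]
[[265.32672 230.73268]
 [274.68317 137.16832]
 [358.34656 145.53465]
 [348.9901  239.09901]] [[ 0.422  0.092  0.008]
 [ 0.672  0.072  0.008]
 [ 0.653 -0.152  0.008]
 [ 0.405 -0.122  0.008]] [np.float64(0.2512015005782246), np.float64(0.22480864919119473), np.float64(0.24987818697286565)]
```

View pics/c0.png

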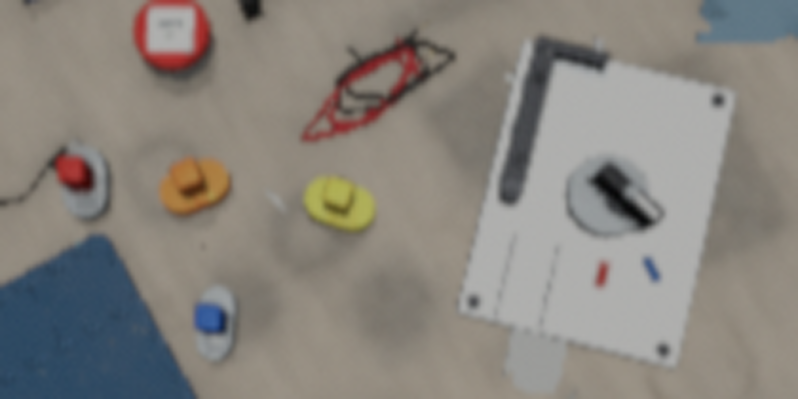

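The crop shows the plate corners at (530,38), (733,92), (675,366) and (460,310). The rail is on the left and the pointer end is near (655,215). The red gauge is at (75,175) with its foot long axis close to image-vertical.

```bash
cat >> h.py <<'E'
def rigid(A,B):
    ca,cb=A.mean(0),B.mean(0);a,b=A-ca,B-cb
    th=np.arctan2((a[:,0]*b[:,1]-a[:,1]*b[:,0]).sum(),(a*b).sum())
    R=np.array([[np.cos(th),-np.sin(th)],[np.sin(th),np.cos(th)]]);return th,cb-R@ca,R
E
python3 - <<'E'
from h import *
f=dict(np.load('top0.npz'));im=f['image']
cp=np.array([(530,38),(733,92),(675,366),(460,310)])/3.8+[165,130]
A=np.array([(.1,.042),(.1,-.112),(-.1,-.112),(-.1,.042)])
W=ray(f,cp,.008)[:,:2];th,t,R=rigid(A,W)
print('guide',th,t,'res mm',((A@R.T+t-W)*1e3).round(1).tolist())
print('handle',R@[0,-.0487]+t)
print('pointer dir', np.diff(ray(f,np.array([(605,178),(655,215)])/3.8+[165,130],.058)[:,:2],axis=0))
# gauges: top of grip, and foot
for n,lo,hi in(('red',170,8),('blue',105,125)):
    m=hue(im,lo,hi,100,60);print(n,[(b,ray(f,b[0],.055)[0].round(3)) for b in blobs(m,25)])
for n,a in(('red',[(75,150),(105,212)]),('blue',[(222,290),(213,358)])):
    print(n,ray(f,np.array(a)/3.8+[165,130],.02).round(3))
E
```

```text
guide -0.23735041347606248 [ 0.55949316 -0.02239212] res mm [[0.7, 3.2], [1.0, -4.3], [-1.5, -1.4], [-0.2, 2.5]]
handle [ 0.54804242 -0.06972679]
pointer dir [[-0.02391546 -0.03228699]]
red [((array([210.1, 139.2]), np.int32(159)), array([0.649, 0.238, 0.055])), ((array([261.6, 153.3]), np.int32(180)), array([0.614, 0.106, 0.055])), ((array([183.6, 174.7]), np.int32(67)), array([0.555, 0.3  , 0.055])), ((array([267.9, 270.6]), np.int32(131)), array([0.326, 0.085, 0.055])), ((array([280.4, 276.2]), np.int32(134)), array([0.313, 0.055, 0.055]))]
blue [((array([180.7, 102.3]), np.int32(1355)), array([0.747, 0.319, 0.055])), ((array([137.3, 298.2]), np.int32(10630)), array([0.255, 0.392, 0.055])), ((array([  2.9, 210.1]), np.int32(51)), array([0.457, 0.743, 0.055])), ((array([154. , 214.9]), np.int32(35)), array([0.453, 0.367, 0.055])), ((array([219.9, 213.3]), np.int32(43)), array([0.46 , 0.205, 0.055])), ((array([154.2, 224.9]), np.int32(25)), array([0.428, 0.365, 0.055])), ((array([191.6, 233.2]), np.int32(27)), array([0.41 , 0.272, 0.055])), ((array([165.7, 238.1]), np.int32(32)), array([0.397, 0.335, 0.055]))]
red [[0.576 0.306 0.02 ]
 [0.533 0.283 0.02 ]]
blue [[0.481 0.201 0.02 ]
 [0.435 0.205 0.02 ]]
```

```bash
cat >> h.py <<'E'
from scipy.spatial.transform import Rotation as Ro
def mv(o,x,y,z,yaw):
    "tool-frame shift mm, turn rotvec to a down-pointing pose with tool y at world angle yaw (nearest half turn)"
    T=Ro.from_rotvec(o['orientation']);M=T.as_matrix()
    c=np.arctan2(M[1,1],M[0,1]);yaw=c+(yaw-c+np.pi/2)%np.pi-np.pi/2
    Y=np.array([np.cos(yaw),np.sin(yaw),0]);Z=np.array([0,0,-1.]);G=np.c_[np.cross(Y,Z),Y,Z]
    return (M.T@(np.array([x,y,z])-o['tcp_pos'])*1e3).round(1),(T.inv()*Ro.from_matrix(G)).as_rotvec().round(3),'yaw now',c.round(3),'->',round(yaw,3)
E
python3 - <<'E'
from h import *;from bench import r
print(mv(r.get_obs(),.548,-.070,.20,2.50))
E
```

```text
(array([-523.9, -499.2,   31.3]), array([-1.000e-03, -1.000e-03, -1.379e+00]), 'yaw now', np.float64(1.121), '->', np.float64(2.5))
```

Request:
step_arm([
  [-524,-499,31,0,0,-1.38,60],
  [-524,-499,31,0,0,-1.38,60],
  [-524,-499,31,0,0,-1.38,60],
  [-524,-499,31,0,0,-1.38,60],
  [-524,-499,31,0,0,-1.38,60],
  [-524,-499,31,0,0,-1.38,60],
  [-524,-499,31,0,0,-1.38,60],
  [-524,-499,31,0,0,-1.38,60],
])

```text
clock: 0.9
tcp_pos: [0.4298, 0.246, 0.2147]
orientation: [1.091, -2.946, 0.0]
contact_force: [0.9, 1.3, -0.4]
grip_width: 0.0601
gripper_force: 0.0
```

```bash
python3 - <<'E'
from h import *;from bench import r
o=r.get_obs();print(o['clock'],o['tcp_pos'],o['joints'].round(2));print(mv(o,.548,-.070,.20,2.50))
E
```

```text
0.9 [0.42978444 0.24604815 0.21465122] [-0.59  0.2  -0.06  1.99  0.01  0.95  1.62]
(array([ 116.2, -316.8,   14.7]), array([-0.  , -0.  , -0.22]), 'yaw now', np.float64(2.28), '->', np.float64(2.5))
```

Request:
step_arm([
  [116,-317,15,0,0,-0.22,60],
  [116,-317,15,0,0,-0.22,60],
  [116,-317,15,0,0,-0.22,60],
  [116,-317,15,0,0,-0.22,60],
  [116,-317,15,0,0,-0.22,60],
  [116,-317,15,0,0,-0.22,60],
  [116,-317,15,0,0,-0.22,60],
  [116,-317,15,0,0,-0.22,60],
])

```text
clock: 1.7
tcp_pos: [0.547, -0.076, 0.1995]
orientation: [1.386, -2.818, 0.005]
contact_force: [-0.1, 0.7, 0.4]
grip_width: 0.0599
gripper_force: 0.0
```

```bash
python3 - <<'E'
from h import *;from bench import r
o=r.get_obs();print(o['clock'],o['tcp_pos'],o['joints'].round(2));print(mv(o,.548,-.070,.20,2.50))
f=r.grab_frame('wrist');np.savez('w1.npz',**f);cv2.imwrite('pics/w1.png',f['image'][:,:,::-1])
E
```

```text
1.7 [ 0.54697305 -0.07603571  0.19945781] [-0.08  0.31  0.13  1.89 -0.04  0.94  2.55]
(array([-5.4,  2.9, -0.6]), array([-0.002, -0.003, -0.015]), 'yaw now', np.float64(2.485), '->', np.float64(2.5))
```

View pics/w1.png

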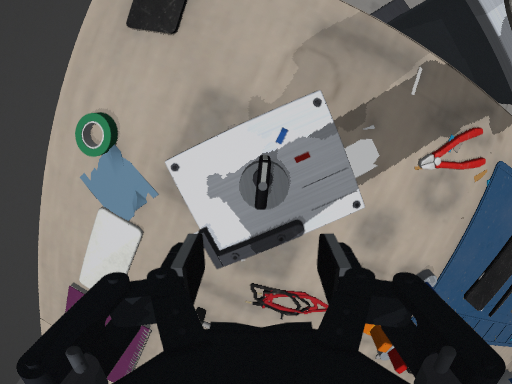

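The wrist view shows plate corners at (166,160), (322,92), (363,207) and (215,266). The bar runs from (265,156) to (262,208), with the white pointer at its upper end near the blue mark.

```bash
python3 - <<'E'
from h import *
f=dict(np.load('w1.npz'))
A=np.array([(.1,-.112),(-.1,-.112),(-.1,.042),(.1,.042)])
W=wray(f,[(166,160),(322,92),(363,207),(217,267)],.008)[:,:2]
for n in(4,3):
    th,t,R=rigid(A[:n],W[:n]);print(th,t,((A@R.T+t-W)*1e3).round(1).tolist())
th,t,R=rigid(A,W)
print('handle from guide',R@[0,-.0487]+t)
E=wray(f,[(265,157),(262,207)],.058);print(E.round(4),E.mean(0),np.linalg.norm(E[0]-E[1]));d=E[0]-E[1];a=np.arctan2(d[1],d[0]);print('ptr',a,'q',-1.841-(a-th))
M=wray(f,[(303,158),(282,135)],.008)[:,:2];print('marks guide',((M-t)@R).round(4))
E
```

```text
-0.251489173939827 [ 0.56118455 -0.02317609] [[2.6, -2.9], [-1.0, -1.7], [0.6, 4.0], [-2.2, 0.6]]
-0.24555684586725426 [ 0.5601517  -0.02268095] [[2.3, -2.0], [-1.5, -2.0], [-0.8, 4.0], [-3.3, 1.8]]
handle from guide [ 0.54906572 -0.07034413]
[[ 0.529  -0.0915  0.058 ]
 [ 0.5625 -0.0527  0.058 ]] [ 0.54573214 -0.07212179  0.058     ] 0.05125545148665424
ptr -2.2819803600530104 q 0.1894911861131836
marks guide [[-0.0511 -0.0481]
 [-0.0388 -0.0818]]
```

```bash
python3 - <<'E'
from h import *;from bench import r
print(mv(r.get_obs(),.548,-.071,.030,2.43))
E
```

```text
(array([ -2.2,  -0.5, 169.3]), array([-0.   , -0.002,  0.059]), 'yaw now', np.float64(2.489), '->', np.float64(2.43))
```

Request:
step_arm([
  [-2,-0.5,100,0,0,0.06,50],
  [-2,-0.5,100,0,0,0.06,50],
  [-2,-0.5,135,0,0,0.06,50],
  [-2,-0.5,155,0,0,0.06,50],
  [-2,-0.5,169,0,0,0.06,50],
  [-2,-0.5,169,0,0,0.06,50],
  [-2,-0.5,169,0,0,0.06,50],
])

```text
clock: 2.45
tcp_pos: [0.5485, -0.0666, 0.0315]
orientation: [-1.316, 2.852, -0.0]
contact_force: [0.1, -0.5, 0.3]
grip_width: 0.0496
gripper_force: 0.0
```

Request:
step_arm([
  [0,0,0,0,0,0,0],
  [0,0,0,0,0,0,0],
  [0,0,0,0,0,0,0],
  [0,0,0,0,0,0,0],
  [0,0,0,0,0,0,0],
  [0,0,0,0,0,0,0],
], grip_force=40)

```text
clock: 3.05
tcp_pos: [0.5511, -0.0686, 0.0324]
orientation: [-1.312, 2.849, -0.006]
contact_force: [5.8, -4.4, -0.9]
grip_width: 0.0114
gripper_force: 43.7
```

Request:
step_arm([
  [0,-4,0,0,0,0,0],
  [0,-4,0,0,0,0.14,0],
  [0,-4,0,0,0,0.28,0],
  [0,-4,0,0,0,0.42,0],
  [0,-4,0,0,0,0.56,0],
  [0,-4,0,0,0,0.56,0],
])

```text
clock: 3.65
tcp_pos: [0.552, -0.0698, 0.0324]
orientation: [-0.469, 3.104, -0.0]
contact_force: [-1.8, -0.4, 8.6]
grip_width: 0.0107
gripper_force: 45.1
```

```bash
python3 - <<'E'
from h import *;from bench import r
o=r.get_obs();print(o['contact_force'],o['moment'],mv(o,.548,-.071,.030,1.325))
E
```

```text
[-1.7839575  -0.39872314  8.59521638] [ 0.13066061  0.37009722 -0.09422909] (array([4.1, 0. , 2.4]), array([0.   , 0.002, 0.546]), 'yaw now', np.float64(1.871), '->', np.float64(1.325))
```

Request:
step_arm([
  [0,0,-1,0,0,0.14,0],
  [0,0,-1,0,0,0.28,0],
  [0,0,-1,0,0,0.42,0],
  [0,0,-1,0,0,0.55,0],
  [0,0,-1,0,0,0.56,0],
  [0,0,-1,0,0,0.56,0],
])

```text
clock: 4.25
tcp_pos: [0.552, -0.0712, 0.0324]
orientation: [0.401, 3.113, -0.002]
contact_force: [2.1, -3.8, -3.1]
grip_width: 0.0112
gripper_force: 43.4
```

```bash
python3 - <<'E'
from h import *;from bench import r
o=r.get_obs();print(o['contact_force'],o['moment'],mv(o,.548,-.071,.030,1.325))
E
```

```text
[ 2.11966913 -3.75974521 -3.07196961] [-0.89756727 -0.49398391 -0.12891949] (array([ 3.9, -0.8,  2.4]), array([-0.001,  0.003, -0.01 ]), 'yaw now', np.float64(1.315), '->', np.float64(1.325))
```

Request:
step_arm([
  [0,0,0,0,0,0,50],
  [0,0,0,0,0,0,50],
  [0,0,0,0,0,0,50],
  [0,0,0,0,0,0,50],
  [0,0,-50,0,0,0,50],
  [0,0,-100,0,0,0,50],
  [0,0,-150,0,0,0,50],
  [0,0,-170,0,0,0,50],
])

```text
clock: 5.05
tcp_pos: [0.5531, -0.0703, 0.2066]
orientation: [0.4, 3.109, 0.002]
contact_force: [1.0, 0.1, -0.5]
grip_width: 0.0501
gripper_force: 0.0
```

```bash
python3 - <<'E'
from h import *;from bench import r
o=r.get_obs();print(o['clock'],o['tcp_pos'],o['contact_force'])
f=r.grab_frame('wrist');np.savez('w2.npz',**f);cv2.imwrite('pics/w2.png',f['image'][:,:,::-1])
g=wray(f,[(0,0)],0);print(mv(o,.553,.295,.20,.49))
E
```

```text
5.05 [ 0.55309238 -0.07025934  0.20662546] [ 0.98640686  0.1344183  -0.52217558]
(array([ 92.6, 353.3,   6.8]), array([0.005, 0.005, 0.825]), 'yaw now', np.float64(1.315), '->', np.float64(0.49))
```

View pics/w2.png

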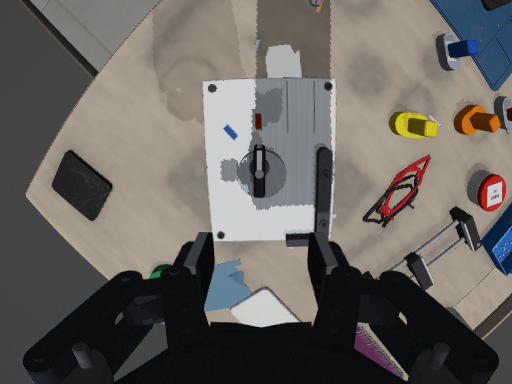

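The bar runs from (260,147) to (259,196) with its pointer at the red mark (258,121), parallel to the rail. Plate corners are (204,81), (334,78), (336,241) and (212,241).

```bash
python3 - <<'E'
from h import *
f=dict(np.load('w2.npz'))
A=np.array([(-.1,-.112),(-.1,.042),(.1,.042),(.1,-.112)])
W=wray(f,[(203.5,81),(334.5,78.5),(336,242),(212,241)],.008)[:,:2]
th,t,R=rigid(A,W);print(th,t,((A@R.T+t-W)*1e3).round(1).tolist(),'handle',R@[0,-.0487]+t)
E=wray(f,[(260,147),(259,196)],.058);d=E[0]-E[1];a=np.arctan2(d[1],d[0]);print(E.mean(0),np.linalg.norm(d),'q',(-1.841-(a-th))%6.283)
# rail inner face, at top z 26 : right rail left edge
L=wray(f,[(317,150),(316,230)],.026)[:,:2];print('rail face guide',((L-t)@R).round(4))
m=wray(f,[(258,121)],.008)[:,:2];print('red mark',((m-t)@R).round(4))
E
```

```text
-0.22820090152459846 [ 0.56180368 -0.02116477] [[0.4, -1.0], [1.4, 3.3], [-5.0, -3.8], [3.3, 1.4]] handle [ 0.5507865  -0.06860222]
[ 0.5471152  -0.06919287  0.058     ] 0.05063481389938505 q 1.3482776937944703
rail face guide [[-0.0195  0.014 ]
 [ 0.0771  0.0156]]
red mark [[-0.0515 -0.0505]]
```

Request:
step_arm([
  [93,353,7,0,0,0.82,60],
  [93,353,7,0,0,0.82,60],
  [93,353,7,0,0,0.82,60],
  [93,353,7,0,0,0.82,60],
  [93,353,7,0,0,0.82,60],
  [93,353,7,0,0,0.82,60],
  [93,353,7,0,0,0.82,60],
  [93,353,7,0,0,0.82,60],
])

```text
clock: 5.9
tcp_pos: [0.5484, 0.302, 0.1938]
orientation: [-1.598, -2.702, -0.001]
contact_force: [-0.3, 0.9, -0.4]
grip_width: 0.06
gripper_force: 0.0
```

```bash
python3 - <<'E'
from h import *;from bench import r
o=r.get_obs();print(o['clock'],o['tcp_pos'],mv(o,.553,.295,.20,.49),o['joints'].round(2))
f=r.grab_frame('wrist');np.savez('w3.npz',**f);cv2.imwrite('pics/w3.png',f['image'][:,:,::-1])
E
```

```text
5.9 [0.54835526 0.30199158 0.19381955] (array([-8.4,  0.7, -6.2]), array([-0.001, -0.002,  0.013]), 'yaw now', np.float64(0.503), '->', np.float64(0.49)) [-1.05  0.49  0.62  1.75 -0.33  1.01  0.19]
```

View pics/w3.png

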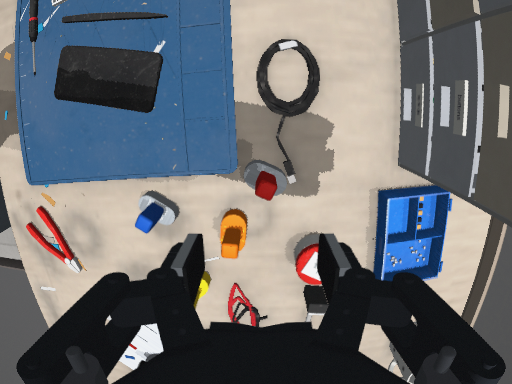

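The red gauge is at about (266,182), with its foot running roughly from (245,175) to (290,183). A cable end lies beside it at (292,175). I'll measure the grip by mask.

```bash
python3 - <<'E'
from h import *
f=dict(np.load('w3.npz'));im=f['image']
m=hue(im,170,8,100,50);m[:150]=0;m[215:]=0;m[:,:235]=0;m[:,300:]=0
c=max(cv2.findContours(m,cv2.RETR_EXTERNAL,cv2.CHAIN_APPROX_NONE)[0],key=cv2.contourArea);print(cv2.minAreaRect(c))
bri=im.max(2)
a=cv2.resize(im[150:215,230:310],None,fx=8,fy=8,interpolation=cv2.INTER_CUBIC);cv2.imwrite('pics/c3.png',a[:,:,::-1])
E
```

```text
((265.60003662109375, 185.29998779296875), (21.913463592529297, 25.043960571289062), 26.56505012512207)
```

View pics/c3.png

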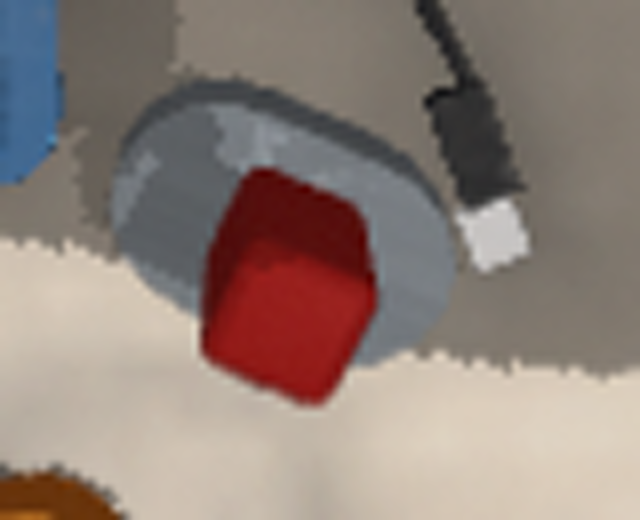

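The crop shows the grip's top-face corners at (235,240), (375,285), (320,403) and (203,352). The foot's ends are at about (120,190) and (450,295).

```bash
python3 - <<'E'
from h import *;from bench import r
f=dict(np.load('w3.npz'));o=r.get_obs()
P=wray(f,np.array([(235,240),(375,285),(320,403),(203,352)])/8+[230,150],.064);print(P.round(4),P.mean(0))
for i in range(4):
    d=P[(i+1)%4]-P[i];print(np.linalg.norm(d[:2]).round(4),np.arctan2(d[1],d[0]).round(3))
F=wray(f,np.array([(120,190),(450,295)])/8+[230,150],.02);d=F[1]-F[0];print('foot',F.mean(0),np.linalg.norm(d),np.arctan2(d[1],d[0]))
B=wray(f,np.array([(215,115),(455,210)])/8+[230,150],.02);d=B[1]-B[0];print('far edge',np.arctan2(d[1],d[0]))
c=P.mean(0)
print(mv(o,c[0],c[1],.029,.25))
E
```

```text
[[0.5453 0.3044 0.064 ]
 [0.5625 0.3076 0.064 ]
 [0.564  0.2916 0.064 ]
 [0.5486 0.2905 0.064 ]] [0.55507276 0.29853718 0.064     ]
0.0175 0.184
0.0161 -1.477
0.0155 -3.067
0.0144 1.803
foot [0.55681831 0.2975677  0.02      ] 0.04783264043684821 0.18690684142185962
far edge 0.12119795837897271
(array([ -8.7,   3.3, 164.6]), array([-0.   , -0.003,  0.255]), 'yaw now', np.float64(0.505), '->', np.float64(0.25))
```

```bash
python3 - <<'E'
from h import *;from bench import r
print(mv(r.get_obs(),.556,.298,.028,.15))
E
```

```text
(array([ -9.6,   3.9, 165.6]), array([-0.001, -0.003,  0.355]), 'yaw now', np.float64(0.505), '->', np.float64(0.15))
```

Request:
step_arm([
  [-10,4,30,0,0,0.15,46],
  [-10,4,60,0,0,0.3,46],
  [-10,4,90,0,0,0.355,46],
  [-10,4,120,0,0,0.355,46],
  [-10,4,150,0,0,0.355,46],
  [-10,4,166,0,0,0.355,46],
  [-10,4,166,0,0,0.355,46],
  [-10,4,166,0,0,0.355,46],
])

```text
clock: 6.75
tcp_pos: [0.5593, 0.288, 0.0296]
orientation: [2.061, 2.371, 0.001]
contact_force: [0.7, 0.4, -0.7]
grip_width: 0.0458
gripper_force: 0.0
```

Request:
step_arm([
  [0,0,0,0,0,0,0],
  [0,0,0,0,0,0,0],
  [0,0,0,0,0,0,0],
  [0,0,0,0,0,0,0],
  [0,0,0,0,0,0,0],
  [0,0,0,0,0,0,0],
], grip_force=40)

```text
clock: 7.35
tcp_pos: [0.5596, 0.2888, 0.0304]
orientation: [2.06, 2.371, 0.004]
contact_force: [0.4, 0.2, 6.4]
grip_width: 0.0172
gripper_force: 40.0
```

Request:
step_arm([
  [0,0,-20,0,0,0,0],
  [0,0,-50,0,0,0,0],
  [0,0,-80,0,0,0,0],
  [0,0,-110,0,0,0,0],
  [0,0,-110,0,0,0,0],
])

```text
clock: 7.85
tcp_pos: [0.5611, 0.2893, 0.1432]
orientation: [2.059, 2.37, 0.011]
contact_force: [1.4, 0.4, -1.7]
grip_width: 0.0175
gripper_force: 39.4
```

```bash
python3 - <<'E'
from h import *;from bench import r
o=r.get_obs();print(o['joints'].round(2))
th=-.24;t=np.array([.561,-.0235]);c,s=np.cos(th),np.sin(th);p=t+[c*-.072,s*-.072];print(p)
print(mv(o,p[0],p[1],.14,th))
f=r.grab_frame('wrist');cv2.imwrite('pics/w4.png',f['image'][:,:,::-1])
E
```

```text
[-1.06  0.58  0.68  1.78 -0.44  0.93 -0.05]
[ 0.49106367 -0.00638541]
(array([-283. , -110.6,    1.6]), array([ 0.006, -0.004,  0.38 ]), 'yaw now', np.float64(0.14), '->', np.float64(-0.24))
```

View pics/w4.png

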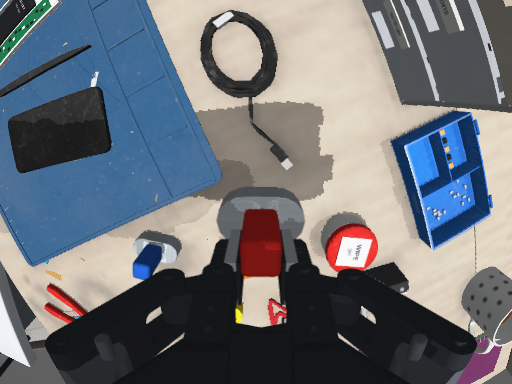

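The red gauge is held by its grip at (261,240), with the foot from (219,212) to (304,212) in line with the fingers. Now I'll check how far it sits off-centre across the pads.

```bash
python3 - <<'E'
from h import *;from bench import r
o=r.get_obs();f=r.grab_frame('wrist');im=f['image'];M=Ro.from_rotvec(o['orientation']).as_matrix()
rr=im[185:285,261].astype(int);print([ (185+i,tuple(rr[i].tolist())) for i in range(0,100,3)])
z0=o['tcp_pos'][2]-.030
for n,uv,z in(('foot ends',[(219,212),(304,212)],z0+.02),('foot far edge top',[(261,190)],z0+.02),('grip base far',[(261,210)],z0+.02),('top face far/near',[(261,236),(261,276)],z0+.064)):
    print(n,((wray(f,uv,z)-o['tcp_pos'])@M*1e3).round(1).tolist())
E
```

```text
[(185, (138, 130, 120)), (188, (72, 74, 79)), (191, (72, 74, 78)), (194, (74, 75, 80)), (197, (120, 124, 129)), (200, (120, 124, 128)), (203, (119, 124, 127)), (206, (121, 127, 131)), (209, (98, 40, 40)), (212, (92, 14, 14)), (215, (93, 16, 14)), (218, (93, 18, 15)), (221, (93, 16, 14)), (224, (94, 16, 16)), (227, (93, 17, 14)), (230, (94, 17, 15)), (233, (94, 18, 16)), (236, (94, 15, 13)), (239, (96, 15, 15)), (242, (113, 20, 18)), (245, (121, 22, 21)), (248, (122, 22, 17)), (251, (124, 21, 18)), (254, (124, 20, 17)), (257, (124, 21, 19)), (260, (124, 20, 17)), (263, (123, 22, 19)), (266, (123, 21, 18)), (269, (122, 21, 20)), (272, (122, 21, 19)), (275, (111, 18, 17)), (278, (225, 212, 195)), (281, (225, 212, 193)), (284, (221, 207, 190))]
foot ends [[15.9, -23.4, 9.9], [15.8, 23.4, 10.1]]
foot far edge top [[28.5, -0.3, 10.1]]
grip base far [[17.1, -0.3, 10.0]]
top face far/near [[22.1, -0.4, -34.0], [3.0, -0.3, -34.0]]
```

```bash
python3 - <<'E'
from h import *;from bench import r
o=r.get_obs();print(o['tcp_pos'],mv(o,.489,-.0155,.14,-.24))
E
```

```text
[0.55851153 0.28872058 0.13926936] (array([-291.5, -111.4,   -1.1]), array([ 0.001, -0.001,  0.381]), 'yaw now', np.float64(0.141), '->', np.float64(-0.24))
```

Request:
step_arm([
  [-37,-14,-1,0,0,0.05,0],
  [-75,-28,-1,0,0,0.1,0],
  [-112,-42,-1,0,0,0.15,0],
  [-150,-56,-1,0,0,0.2,0],
  [-187,-70,-1,0,0,0.25,0],
  [-225,-84,-1,0,0,0.3,0],
  [-262,-98,-1,0,0,0.35,0],
  [-291,-111,-1,0,0,0.38,0],
])

```text
clock: 8.75
tcp_pos: [0.4875, -0.0175, 0.1388]
orientation: [-2.474, -1.935, 0.004]
contact_force: [0.3, -0.3, -1.1]
grip_width: 0.0171
gripper_force: 39.4
```

Request:
step_arm([
  [0,0,0,0,0,0,0],
  [0,0,0,0,0,0,0],
  [0,0,0,0,0,0,0],
  [0,0,0,0,0,0,0],
])

```text
clock: 9.15
tcp_pos: [0.4895, -0.0139, 0.1394]
orientation: [-2.469, -1.943, 0.001]
contact_force: [-0.1, -0.5, -1.5]
grip_width: 0.0174
gripper_force: 39.4
```

```bash
python3 - <<'E'
from h import *;from bench import r
o=r.get_obs();print(o['tcp_pos'],mv(o,.489,-.0155,.14,-.24),o['joints'].round(2))
f=r.grab_frame('wrist');np.savez('w5.npz',**f);cv2.imwrite('pics/w5.png',f['image'][:,:,::-1])
E
```

```text
[ 0.48948427 -0.01391563  0.13943921] (array([-1.7, -0.1, -0.6]), array([-0.001,  0.   ,  0.003]), 'yaw now', np.float64(-0.237), '->', np.float64(-0.24)) [-0.78  0.4   0.85  2.12 -0.42  0.8   0.09]
```

View pics/w5.png

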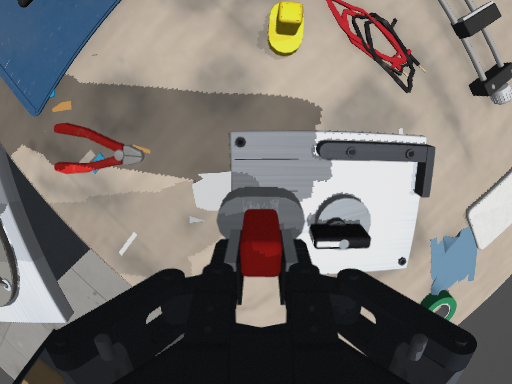

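The held gauge is above the near end. The plate's left edge runs from (231,132) to (425,137), the rail's top-left edge from (322,141) to (427,147), and the bar from (310,236) to (370,236).

```bash
python3 - <<'E'
from h import *
f=dict(np.load('w5.npz'))
def g(n,uv,z):
    P=wray(f,uv,z)[:,:2];d=P[1]-P[0];th=-.24;R=np.array([[np.cos(th),-np.sin(th)],[np.sin(th),np.cos(th)]])
    print(n,'ang',np.arctan2(d[1],d[0]).round(3),'len',np.linalg.norm(d).round(4),'guide',((P-[.561,-.0235])@R).round(4).tolist())
g('left edge y42',[(231,132),(425,137)],.008)
g('near end x-100',[(230.5,132),(231,185)],.008)
g('rail face y18 top',[(325,158),(414,161)],.026)
g('rail outer top',[(322,141),(427,147)],.026)
g('bar top front edge',[(312,248),(369,248)],.058)
g('bar top far edge',[(312,236),(369,237)],.058)
g('bar near low corner?',[(310,226),(366,225)],.058)
E
```

```text
left edge y42 ang -0.232 len 0.1955 guide [[-0.0999, 0.0405], [0.0956, 0.0422]]
near end x-100 ang -1.82 len 0.0507 guide [[-0.1004, 0.0405], [-0.1008, -0.0102]]
rail face y18 top ang -0.242 len 0.09 guide [[-0.0155, 0.0199], [0.0745, 0.0198]]
rail outer top ang -0.249 len 0.1069 guide [[-0.0189, 0.035], [0.088, 0.0341]]
bar top front edge ang -0.274 len 0.0523 guide [[-0.0284, -0.0518], [0.0238, -0.0536]]
bar top far edge ang -0.285 len 0.0515 guide [[-0.0293, -0.0404], [0.0221, -0.0427]]
bar near low corner? ang -0.239 len 0.0492 guide [[-0.0316, -0.0313], [0.0177, -0.0312]]
```

Request:
step_arm([
  [-1,0,30,0,0,0,0],
  [-1,0,60,0,0,0,0],
  [-1,0,85,0,0,0,0],
  [-1,0,95,0,0,0,0],
  [-1,0,100,0,0,0,0],
  [-1,0,102,0,0,0,0],
  [-1,0,102,0,0,0,0],
  [-1,0,102,0,0,0,0],
])

```text
clock: 10.0
tcp_pos: [0.49, -0.0161, 0.0388]
orientation: [2.47, 1.939, 0.003]
contact_force: [-0.0, 0.3, -0.7]
grip_width: 0.0174
gripper_force: 39.5
```

Release just at the surface, then regrip centred (about 9.5 mm along tool x).

Request:
step_arm([
  [0,0,1,0,0,0,0],
  [0,0,2,0,0,0,0],
  [0,0,2,0,0,0,30],
  [0,0,2,0,0,0,30],
  [0,0,2,0,0,0,30],
  [5,0,0,0,0,0,30],
  [9,0,0,0,0,0,30],
  [9,0,0,0,0,0,30],
])

```text
clock: 10.8
tcp_pos: [0.4916, -0.0065, 0.0378]
orientation: [-2.47, -1.942, -0.0]
contact_force: [-0.8, 0.1, -0.6]
grip_width: 0.0298
gripper_force: 0.0
```

Request:
step_arm([
  [0,0,0,0,0,0,30],
  [0,0,0,0,0,0,0],
  [0,0,0,0,0,0,0],
  [0,0,0,0,0,0,0],
  [0,0,0,0,0,0,0],
  [0,0,0,0,0,0,0],
], grip_force=30)

```text
clock: 11.4
tcp_pos: [0.4912, -0.0076, 0.0378]
orientation: [-2.471, -1.94, 0.0]
contact_force: [0.2, -0.2, -0.7]
grip_width: 0.0177
gripper_force: 35.9
```

```bash
python3 - <<'E'
from h import *;from bench import r
o=r.get_obs();f=r.grab_frame('wrist');im=f['image'];cv2.imwrite('pics/w6.png',im[:,:,::-1]);np.savez('w6.npz',**f)
th=-.24;R=np.array([[np.cos(th),-np.sin(th)],[np.sin(th),np.cos(th)]])
print(o['clock'],o['contact_force'],'tcp guide',(o['tcp_pos'][:2]-[.561,-.0235])@R,o['tcp_pos'][2])
E
```

```text
11.4 [ 0.1828246  -0.16222379 -0.69975981] tcp guide [-0.07158841 -0.00111413] 0.03781509760162845
```

View pics/w6.png

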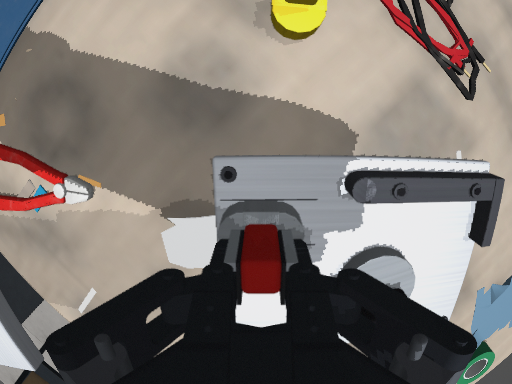

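The gauge stands on the plate at about (262,230). The rail's face edge is near row 200, and the eccentric is at (385,270). I'll measure the lateral clearance numerically.

```bash
python3 - <<'E'
from h import *
f=dict(np.load('w6.npz'));im=f['image'].astype(int).sum(2)//3
for c in (255,262,270,375,430): print(c,[(r0,int(im[r0,c])) for r0 in range(190,222,1)] )
th=-.24;R=np.array([[np.cos(th),-np.sin(th)],[np.sin(th),np.cos(th)]])
for z in(.026,.028): print([(v,[((wray(f,[(c,v)],z)[0,:2]-[.561,-.0235])@R*1e3).round(1).tolist() for c in(262,375,430)]) for v in (198,202,206,210,214)])
E
```

```text
255 [(190, 156), (191, 154), (192, 153), (193, 154), (194, 153), (195, 153), (196, 154), (197, 155), (198, 151), (199, 99), (200, 57), (201, 68), (202, 67), (203, 68), (204, 69), (205, 67), (206, 67), (207, 68), (208, 67), (209, 68), (210, 68), (211, 75), (212, 102), (213, 109), (214, 109), (215, 110), (216, 110), (217, 112), (218, 121), (219, 122), (220, 126), (221, 126)]
262 [(190, 157), (191, 153), (192, 154), (193, 154), (194, 153), (195, 152), (196, 154), (197, 155), (198, 151), (199, 97), (200, 57), (201, 66), (202, 67), (203, 65), (204, 66), (205, 66), (206, 67), (207, 66), (208, 66), (209, 64), (210, 64), (211, 71), (212, 100), (213, 106), (214, 106), (215, 107), (216, 106), (217, 106), (218, 106), (219, 108), (220, 110), (221, 109)]
270 [(190, 156), (191, 154), (192, 154), (193, 154), (194, 153), (195, 153), (196, 153), (197, 155), (198, 147), (199, 69), (200, 57), (201, 66), (202, 66), (203, 66), (204, 66), (205, 66), (206, 66), (207, 67), (208, 66), (209, 67), (210, 66), (211, 74), (212, 99), (213, 107), (214, 107), (215, 108), (216, 113), (217, 113), (218, 114), (219, 115
[... 605 characters left out ...]
207, 235), (208, 235), (209, 235), (210, 235), (211, 235), (212, 235), (213, 235), (214, 235), (215, 235), (216, 235), (217, 235), (218, 235), (219, 235), (220, 235), (221, 235)]
[(198, [[-71.5, 22.0], [-6.6, 21.9], [31.6, 21.6]]), (202, [[-71.5, 19.7], [-6.3, 19.4], [32.2, 19.0]]), (206, [[-71.5, 17.4], [-6.0, 17.0], [32.7, 16.4]]), (210, [[-71.5, 15.1], [-5.7, 14.5], [33.2, 13.8]]), (214, [[-71.5, 12.7], [-5.3, 12.0], [33.8, 11.1]])]
[(198, [[-71.5, 22.7], [-7.5, 22.5], [30.3, 22.3]]), (202, [[-71.5, 20.4], [-7.2, 20.1], [30.8, 19.7]]), (206, [[-71.5, 18.1], [-6.9, 17.7], [31.3, 17.1]]), (210, [[-71.5, 15.8], [-6.5, 15.3], [31.9, 14.5]]), (214, [[-71.5, 13.5], [-6.2, 12.8], [32.4, 11.9]])]
```

Request:
step_arm([
  [1,0,0,0,0,0,0],
  [1,0,0,0,0,0,0],
  [1,8,0,0,0,0,0],
  [1,16,0,0,0,0,0],
  [1,24,0,0,0,0,0],
  [1,32,0,0,0,0,0],
  [1,38,0,0,0,0,0],
  [1,38,0,0,0,0,0],
])

```text
clock: 12.25
tcp_pos: [0.5295, -0.0159, 0.0378]
orientation: [2.471, 1.939, 0.001]
contact_force: [-0.9, 0.6, -2.4]
grip_width: 0.0177
gripper_force: 35.9
```

Request:
step_arm([
  [0,6,0,0,0,0,0],
  [0,12,0,0,0,0,0],
  [0,18,0,0,0,0,0],
  [0,24,0,0,0,0,0],
  [0,30,0,0,0,0,0],
  [0,36,0,0,0,0,0],
  [0,36,0,0,0,0,0],
])

```text
clock: 12.95
tcp_pos: [0.5645, -0.0244, 0.0379]
orientation: [2.47, 1.939, 0.001]
contact_force: [-0.0, -0.4, -0.8]
grip_width: 0.0179
gripper_force: 35.9
```

```bash
cat > s.py <<'E'
from h import *;from bench import r
o=r.get_obs();th=-.237;R=np.array([[np.cos(th),-np.sin(th)],[np.sin(th),np.cos(th)]])
print(o['clock'],'F guide',o['contact_force'][:2]@R,o['contact_force'][2],'tcp guide',(o['tcp_pos'][:2]-[.561,-.0235])@R,o['tcp_pos'][2],mv(o,.6,0,.2,-.237)[-3:])
E
python3 s.py
```

```text
12.95 F guide [ 0.09736901 -0.43213633] -0.7563575014679161 tcp guide [ 3.64454231e-03 -7.37560697e-05] 0.0379178809703692 (np.float64(-0.24), '->', np.float64(-0.237))
```

Through the gap with no side force. Carrying on to the stop.

Request:
step_arm([
  [0,8,0,0,0,0,0],
  [0,16,0,0,0,0,0],
  [0,24,0,0,0,0,0],
  [0,32,0,0,0,0,0],
  [0,40,0,0,0,0,0],
  [0,46,0,0,0,0,0],
  [0,50,0,0,0,0,0],
  [0,50,0,0,0,0,0],
])

```text
clock: 13.75
tcp_pos: [0.6125, -0.0362, 0.0378]
orientation: [2.471, 1.939, 0.0]
contact_force: [-0.4, -0.5, -1.0]
grip_width: 0.0177
gripper_force: 36.0
```

Request:
step_arm([
  [0,3,0,0,0,0,0],
  [0,6,0,0,0,0,0],
  [0,9,0,0,0,0,0],
  [0,11,0,0,0,0,0],
  [0,11,0,0,0,0,0],
])

```text
clock: 14.25
tcp_pos: [0.623, -0.0387, 0.0378]
orientation: [2.471, 1.94, 0.0]
contact_force: [-0.1, -1.0, -1.4]
grip_width: 0.0174
gripper_force: 36.0
```

```bash
python3 s.py
```

```text
14.25 F guide [ 0.09505195 -0.98037486] -1.3842862831408254 tcp guide [ 0.06382805 -0.00017809] 0.03781551545559329 (np.float64(-0.24), '->', np.float64(-0.237))
```

Request:
step_arm([
  [0,1,0,0,0,0,0],
  [0,2,0,0,0,0,0],
  [0,3,0,0,0,0,0],
  [0,3,0,0,0,0,0],
])

```text
clock: 14.65
tcp_pos: [0.624, -0.0389, 0.0378]
orientation: [-2.469, -1.938, 0.003]
contact_force: [-5.6, 1.4, 5.1]
grip_width: 0.0176
gripper_force: 37.0
```

Contact with the stop, so I'll release and rise.

Request:
step_arm([
  [0,1,0,0,0,0,0],
  [0,1,0,0,0,0,34],
  [0,1,0,0,0,0,34],
  [0,1,0,0,0,0,34],
  [0,1,0,0,0,0,34],
  [0,1,-20,0,0,0,34],
  [0,1,-60,0,0,0,34],
  [0,1,-100,0,0,0,34],
])

```text
clock: 15.45
tcp_pos: [0.626, -0.0397, 0.1384]
orientation: [-2.471, -1.939, 0.002]
contact_force: [1.0, 0.5, 0.4]
grip_width: 0.0338
gripper_force: 0.0
```

Request:
step_arm([
  [0,-40,-30,0,0,0,34],
  [0,-80,-50,0,0,0,34],
  [0,-80,-50,0,0,0,34],
  [0,-80,-50,0,0,0,34],
])

```text
clock: 15.85
tcp_pos: [0.5489, -0.0198, 0.1885]
orientation: [-2.47, -1.941, -0.004]
contact_force: [-0.5, 0.4, -0.0]
grip_width: 0.0339
gripper_force: 0.0
```

```bash
python3 - <<'E'
from h import *;from bench import r
o=r.get_obs();f=r.grab_frame('wrist');im=f['image'];M=hue(im,170,8,100,50)
th=-.237;R=np.array([[np.cos(th),-np.sin(th)],[np.sin(th),np.cos(th)]])
G=lambda uv,z:((wray(f,uv,z)[:,:2]-[.561,-.0235])@R*1e3).round(1).tolist()
for b in blobs(M,25): print(b,'guide mm at z.05',G([b[0]],.05),'z.008',G([b[0]],.008))
# dark bar on the plate
u=np.array([(.561,-.0235)+R@np.array([0,-.0487])])
g=im.max(2)<60
n,l,s,c=cv2.connectedComponentsWithStats(g.astype(np.uint8))
for i in range(1,n):
    if 150<s[i,4]<6000:
        q=np.argwhere(l==i)[:,::-1];P=np.array(G(q,.058));
        if np.hypot(*(P.mean(0)-[0,-48.7]))<40:
            (ce,wh,an)=cv2.minAreaRect(P.astype(np.float32));print('bar',ce,wh,an)
E
```

```text
(array([299.8,  45.3]), np.int32(1059)) guide mm at z.05 [[23.6, 132.1]] z.008 [[29.2, 140.8]]
(array([ 70.3, 140.5]), np.int32(468)) guide mm at z.05 [[-221.3, 48.5]] z.008 [[-252.3, 44.8]]
(array([ 68.8, 166. ]), np.int32(394)) guide mm at z.05 [[-227.7, 20.1]] z.008 [[-259.7, 12.1]]
(array([338.2, 181.7]), np.int32(561)) guide mm at z.05 [[64.5, 0.1]] z.008 [[76.2, -10.9]]
(array([228., 213.]), np.int32(75)) guide mm at z.05 [[-46.2, -32.7]] z.008 [[-51.1, -48.6]]
```

```bash
python3 -c "
from bench import r
print(r.hand_in())"
```

```text
the job is handed in; nothing more can be done
None
```

The job is handed in, result not reported back: the eccentric measured about 1.34 rad (last checked before the slide, which met no side force), the red gauge is at the far stop at about x 64.5, y 0 mm, and the blue gauge was not touched.

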